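# Gauge two blind bores with a depth rod

## Task

Take the depth rod out of its stand and gauge both bores of the aluminium carrier block, first the one beside the low screwed ledge and then the other: lower the rod gently into each until it bottoms. Leave the rod standing, let go, at the bottom of the deeper bore; never drop it or ram it down (keep well under 25 N), and leave the other things on the bench alone.

Things in the scene. Friction and masses are not known exactly. Their poses are not given: they have to be found in the camera images.
- block: Fixed aluminium block, 60 (x) x 110 (y) x 50 mm high; origin at the centre of its underside, on the bench. At its +y end a ledge 60 x 30 x 18 mm high with two screw heads (to 24 mm). Two upright round blind bores, 14 mm wide, in its top, 27 mm either side of the centre along y: one is 30 mm deep (its flat rigid floor: floor_a), the other 40 mm (floor_b); which is which varies and is not given.
- bore_ledge (a point): Centre of the mouth of the bore nearer the ledge (block frame 0, +27, 50 mm), on the block's top face.
- bore_plain (a point): Centre of the mouth of the other bore (block frame 0, -27, 50 mm), on the block's top face.
- rod_grip (a point): Loose steel depth rod, 124 mm long, 120 to 195 g, upright in the stand at the start. This point: centre of its round dark grip (18 mm wide, 50 mm long, the rod's top part). Below the grip a flange 30 mm wide, 4 mm thick, its top 25 mm below this point; below it the shank, 12 mm wide, 70 mm long, ringed every 10 mm, with a 5 mm tapered foot ending in a 6 mm flat. z runs up the rod.
- rod_tip (a point): The foot end of the same rod, on its axis, 99 mm below the centre of the grip; z runs up along the rod.
- rod: The same depth rod; its origin is the foot end, on its axis, z runs up the rod.
- stand_hole (a point): Centre of the mouth of the hole in the rod's fixed black stand, a block 70 x 70 x 45 mm high. The hole is 13.5 mm wide and 30 mm deep: at the start the rod's foot stands on its floor, 15 mm above the bench.
- motor: Bystander: small loose motor, 32 mm in diameter, 59 mm high with its shaft, standing on the bench; origin at the centre of its underside.
- pot: Bystander: small loose jar, 48 mm in diameter, 50 mm high, standing on the bench; origin at the centre of its underside.
- driver: Bystander: loose screwdriver, 150 mm long, lying on the bench along its own x axis.
Not all that is in view belongs to the job. Leave any yellow look-alike of the rod alone.

How it is judged:
On the way, in this order (a step that is already met when the one before it is completed fails the run):
1. the rod stands on the floor of the bore beside the ledge (axis upright, foot within 4 mm of the bore's centre, pressing with at least 0.4 N for 0.15 s) (horizontal distance between rod_tip and bore_ledge below 0.004 m and z of rod_tip in the frame of block below 0.0225 m and angle between rod_tip's own z axis and vertical below 0.12 rad and (contact force between rod and floor_a above 0.4 N or contact force between rod and floor_b above 0.4 N)), for 0.15 s.
2. then the rod stands on the floor of the other bore in the same way (horizontal distance between rod_tip and bore_plain below 0.004 m and z of rod_tip in the frame of block below 0.0225 m and angle between rod_tip's own z axis and vertical below 0.12 rad and (contact force between rod and floor_a above 0.4 N or contact force between rod and floor_b above 0.4 N)), for 0.15 s.
At the end, for the whole second after the job is handed in: The rod stands at rest and released in the deeper (40 mm) bore: its foot within 3 mm of that bore's floor and within 4 mm of its axis in plan, the rod within 7 degrees of upright ((horizontal distance between rod_tip and bore_ledge below 0.004 m or horizontal distance between rod_tip and bore_plain below 0.004 m) and z of rod_tip in the frame of block below 0.013 m and angle between rod_tip's own z axis and vertical below 0.12 rad and linear speed of rod below 0.02 m/s); the robot touches nothing.
It fails at once if the rod is pressed against the block, a bore's floor or its stand with more than 25 N (contact force between rod and block above 25 N or contact force between rod and floor_a above 25 N or contact force between rod and floor_b above 25 N or contact force between rod and stand above 25 N).
It fails at once if the rod is dropped (moves faster than 0.25 m/s while the fingers do not touch it) (contact force between the fingers and rod below 0.02 N and linear speed of rod above 0.25 m/s).
It fails at once if the motor, the jar or the screwdriver is moved by more than 15 mm (distance of any of motor, pot, driver from where it was at the start of the episode above 0.015 m).
It also fails if it takes over 64 s, if anything falls off the work surface, if the arm or the gripper's body presses on something with over 40 N, if the wrist force passes 120 N, or if a joint passes its speed limit or range.

## Robot

A 6-joint arm with a two-finger parallel gripper is mounted at the origin on the work surface. World frame = base frame: x ahead of the robot, y to its left, z up, the work surface at z = 0. Lengths are in m, angles in rad, forces in N, time in s.
With the tool pointing down it reaches from about 0.35 to 0.725 m from the base axis. Payload 6 kg.
Tool frame: the origin (TCP) lies midway between the tips of the shut fingers; the grasp point (between the pads) lies 19 mm behind it; z points along the fingers, y is the line along which they close (so a half turn about z gives the same grasp; the last joint's range is limited). The gripper opens to 85 mm and grips with 20 to 120 N. Pads are 22 mm wide; open, the fingers measure 114 mm over their backs; the gripper's body (76 mm by 85 mm) begins 54 mm behind the grasp point. The pads swing forward as they close: fully open they stand 13 mm farther back than shut.
Start: joints at [1.61, 0.04, 0.085, 0, -1.615, -0.334], TCP at [0.174, 0.574, 0.231] pointing down, gripper open.
Joint ranges: [-2.56, 2.56], [-1.29, 2.01], [-1.08, 1.49], [-3.29, 1.98], [-2.81, -0.18], [-2.99, 2.99]. Speed limits (rad/s): [2.57, 2.57, 3.01, 3.14, 3.14, 3.14].

## Interface

Orientations are given as a unit quaternion [x, y, z, w].
In Python, from plant import r gives the robot as it stands.
- The arm moves only by the tool apply_moves, never from a script. Its argument "deltas" is a list of rows, each an object with "claw": the finger opening in cm, from 0 to 8.54; "travel": the shift along the tool's x, y, z in cm, a list of three; "yaw": the turn about the tool's z in degrees. In form: [{"claw": claw, "travel": [x, y, z], "yaw": yaw}, ...]. A call has 1 to 20 rows; each row shifts and turns the commanded pose from where the row before left it, along the tool's axes as they then stand; what a row does not reach is not made up. A row lasts 1/12 s, in which the tool goes at most 41.7 mm and 7.16 degrees, less where a joint would pass 70% of its speed; a pose out of reach is approached as far as the arm can. A call is refused whole if a number of a shift passes 4.17 or a number of a turn 7.16, either way. A call with a gripper value outside its range is refused whole. The fingers move at their own pace and stop on an object; "force" is the grip in N (left out, the last holds). Time passes only in rows, so rows that do not move let the fingers close. It gives the time, the measured TCP pose, the force, the opening and the grip force at its end, in the units of the state.
- r.sense(): the state, without advancing time (a new reading comes with each control period).
- r.get_image(name): name is "scene" or "top" or "wrist"; returns a dict with "img" (400x640x3 uint8, red, green, blue), "z_map" (400x640 float32, m along the optical axis (not along the pixel's ray), 0 where there is no reading), "fx", "fy", "cx", "cy" (pixels), "view" (4x4, takes a point from world to camera coordinates). Camera axes: x right, y up, looking along -z (the intrinsics and any distortion apply to the point x, -y, -z); pixel columns grow to the right and rows downward; lengths in m; the calibration is good to about 2 mm. A picture is of the moment at which its call begins.
- r.close_job(): hands the job in; it is judged then, once.
The state is a dict: "time": time; "joint_pos": joint angles; "qd": joint speeds; "joint_torque": joint torques, N m; "eef_pos": TCP position; "tool_rot": TCP orientation; "contact_force": force on the tool from outside, world axes, zero at the start; "wrist_torque": the same for the moment, N m; "opening": finger opening in m; "grasp_force": force on a finger pad.
Only numpy, scipy, OpenCV 4.12 (cv2) and the standard library are available. Lean on these libraries where they do the work, as an engineer would, in place of code of your own. Each camera call takes 0.05 s, during which the arm holds its last target. There are 200 camera calls.

## Working session

There is one attempt and no reset: what is moved stays moved. The work goes in short steps, Python scripts to look and compute and a tool call to move; the robot and the scene stay as the last step left them, time stands still between calls to the robot, and variables do not carry over. Pictures are saved under pics/ and viewed, at most 10 in all, crops included, and the job is handed in when it is done.

Besides the shell and the picture viewer there is one more tool, called after "Call:" by a JSON object that holds its "op" and its "data". apply_moves: Moves the arm, as the interface text tells. Its arguments: {"type":"object","properties":{"deltas":{"type":"array","items":{"type":"object","properties":{"claw":{"type":"number"},"travel":{"type":"array","items":{"type":"number"}},"yaw":{"type":"number"}}}},"force":{"type":"number"}},"required":["deltas"]}

```bash
mkdir -p pics; cat > h.py <<'E'
import numpy as np, cv2
from plant import r
def get(name,save=None):
    d=r.get_image(name)
    if save: cv2.imwrite('pics/'+save,cv2.cvtColor(d['img'],cv2.COLOR_RGB2BGR))
    np.savez('/tmp/%s.npz'%name,**{k:np.array(v) for k,v in d.items()})
    return d
def pts(d):
    z=d['z_map']; v,u=np.mgrid[:z.shape[0],:z.shape[1]]
    c=np.stack([(u-d['cx'])/d['fx']*z,-(v-d['cy'])/d['fy']*z,-z,np.ones_like(z)],-1)
    return (c@np.linalg.inv(d['view']).T)[...,:3]
def ray(d,u,v,h):
    T=np.linalg.inv(d['view']); o=T[:3,3]
    k=T[:3,:3]@np.array([(u-d['cx'])/d['fx'],-(v-d['cy'])/d['fy'],-1])
    return o+k*(h-o[2])/k[2]
E
python3 - <<'E'
from h import *
for n in ('scene','top'):
    d=get(n,n+'1.png'); print(n,[k for k in d],d['fx'],d['cx'],d['cy'],np.linalg.inv(d['view'])[:3].round(3))
s=r.sense(); print({k:np.round(v,3) for k,v in s.items()})
E
```

```text
scene ['img', 'z_map', 'fx', 'fy', 'cx', 'cy', 'view'] 382.6140569584015 316.78432749301703 202.22809786840457 [[ 0.068 -0.522  0.85   1.214]
 [ 0.998  0.037 -0.057 -0.068]
 [-0.002  0.852  0.524  0.512]]
top ['img', 'z_map', 'fx', 'fy', 'cx', 'cy', 'view'] 432.79461064234533 319.42364901445825 198.1585518717779 [[ 0.009  0.969 -0.248  0.394]
 [-1.     0.01   0.002 -0.017]
 [ 0.004  0.248  0.969  0.833]]
{'time': np.float64(0.1), 'joint_pos': array([ 1.61 ,  0.041,  0.084, -0.   , -1.615, -0.334]), 'qd': array([ 0.   , -0.002,  0.002,  0.003, -0.002,  0.   ]), 'joint_torque': array([-6.0000e-03, -3.6934e+01,  3.4828e+01,  6.9520e+00, -4.0000e-03,
       -0.0000e+00]), 'eef_pos': array([0.174, 0.574, 0.23 ]), 'tool_rot': array([ 0.989, -0.147, -0.   ,  0.001]), 'contact_force': array([-0.165, -0.116,  0.131]), 'wrist_torque': array([ 0.007,  0.   , -0.067]), 'grasp_force': np.float64(0.0), 'opening': np.float64(0.085)}
```

View pics/top1.png

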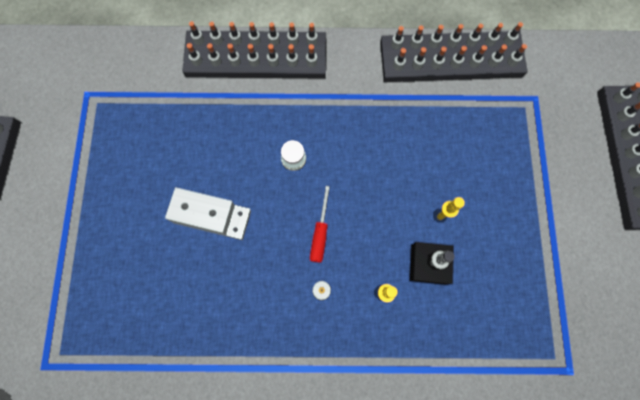

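View pics/scene1.png

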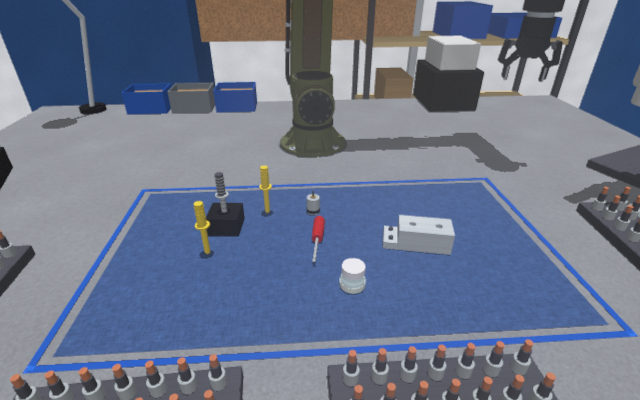

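The top view shows the block at about (200,210). Its bores are at (185,206) and (212,213), and the ledge is at (237,222) on the right, so bore_ledge is (212,213). There are three candidates for the rod: a dark grip in the black stand at (445,258), and yellow ones at (452,207) and (387,292). The dark-gripped one standing in the stand fits the description, and the yellow ones are the look-alikes. I'll measure and confirm with a crop.

```bash
python3 - <<'E'
from h import *
d=get('top'); e=get('scene')
g=cv2.cvtColor(d['img'],cv2.COLOR_RGB2GRAY); P=pts(d)
sub=g[185:245,160:255]
m=(sub<110).astype(np.uint8)
for lo,hi in ((180,256),):
    n,l,st,c=cv2.connectedComponentsWithStats((sub>150).astype(np.uint8))
    for i in range(1,n):
        if st[i,4]>60: 
            u,v=c[i]+[160,185]; print('white',u,v,st[i,4],ray(d,u,v,.05).round(4),ray(d,u,v,.018).round(4))
# bores: dark blobs in the block
blk=cv2.morphologyEx((g>150).astype(np.uint8),cv2.MORPH_CLOSE,np.ones((13,13)))
for (u0,v0) in((185,206),(212,213)):
    w=g[v0-8:v0+9,u0-8:u0+9].astype(float); q=np.clip(170-w,0,None); q[q<30]=0
    yy,xx=np.mgrid[-8:9,-8:9]; k=(xx**2+yy**2<45); q*=k
    u=u0+(q*xx).sum()/q.sum(); v=v0+(q*yy).sum()/q.sum(); print('bore',u,v,ray(d,u,v,.05).round(4))
for nm,D in(('top',d),('scene',e)):
    p=pts(D); a=p[...,0]; 
    s=(D['img'].max(-1)<60)&(abs(p[...,2]-.045)<.006)&(p[...,0]>.2)&(p[...,0]<.6)&(abs(p[...,1])<.4)
    q=p[s]; print(nm,'stand',len(q),q.mean(0).round(4),cv2.minAreaRect(q[:,:2].astype(np.float32)))
    for lo,hi in((.092,.136),(.136,.16)):
        s=(p[...,2]>lo)&(p[...,2]<hi)&(p[...,0]>.2)&(p[...,0]<.6)&(abs(p[...,1])<.4)
        n,l,st,c=cv2.connectedComponentsWithStats(s.astype(np.uint8))
        for i in range(1,n):
            if st[i,4]>5: print(nm,lo,c[i].round(1),st[i,4],np.median(p[l==i],0).round(4),p[l==i][:,:2].min(0).round(4),p[l==i][:,:2].max(0).round(4))
c1=cv2.resize(d['img'][170:310,350:490],(560,560),interpolation=2); c2=cv2.resize(d['img'][180:250,150:260],(240,153),interpolation=2)
im=np.zeros((560,800,3),np.uint8); im[:,:560]=c1; im[:153,560:]=c2; cs=cv2.resize(e['img'][160:240,190:290],(240,192)); im[200:392,560:]=cs
cv2.imwrite('pics/crop1.png',im[...,::-1])
E
```

```text
white 198.35 209.50520833333334 1920 [0.5702 0.2053 0.05  ] [0.5774 0.2144 0.018 ]
white 237.65322580645162 221.8326612903226 496 [0.5477 0.1312 0.05  ] [0.554  0.1373 0.018 ]
bore 184.3218201754386 206.1140350877193 [0.5764 0.2318 0.05  ]
bore 212.1362382790954 212.75124103695532 [0.5643 0.1793 0.05  ]
top stand 1112 [ 0.4742 -0.2204  0.0453] ((0.47671517729759216, -0.2259993553161621), (0.06923571974039078, 0.06888517737388611), 84.4610595703125)
top 0.092 [456.  204.4] 158 [ 0.5677 -0.2506  0.1225] [ 0.5614 -0.2616] [ 0.5782 -0.2442]
top 0.092 [441.  259.3] 91 [ 0.4744 -0.2193  0.1169] [ 0.4684 -0.2299] [ 0.4902 -0.2176]
top 0.092 [389.8 292.2] 131 [ 0.4211 -0.1332  0.1236] [ 0.4121 -0.143 ] [ 0.4297 -0.1261]
top 0.136 [448.4 256.2] 98 [ 0.4777 -0.2263  0.1388] [ 0.4698 -0.2352] [ 0.4861 -0.218 ]
scene stand 477 [ 0.4869 -0.2266  0.0443] ((0.4792267382144928, -0.22677092254161835), (0.06793913245201111, 0.07261496037244797), 84.96690368652344)
scene 0.092 [263.7 173.2] 119 [ 0.4287 -0.1363  0.1105] [ 0.4148 -0.1461] [ 0.4328 -0.1277]
scene 0.092 [219.6 185. ] 155 [ 0.4852 -0.2266  0.1141] [ 0.476  -0.2378] [ 0.4896 -0.2192]
scene 0.092 [198.7 210. ] 170 [ 0.5775 -0.2536  0.1118] [ 0.5617 -0.2646] [ 0.5819 -0.2461]
scene 0.136 [218.1 174.1] 36 [ 0.4804 -0.2277  0.1384] [ 0.4695 -0.2363] [ 0.4886 -0.2196]
```

View pics/crop1.png

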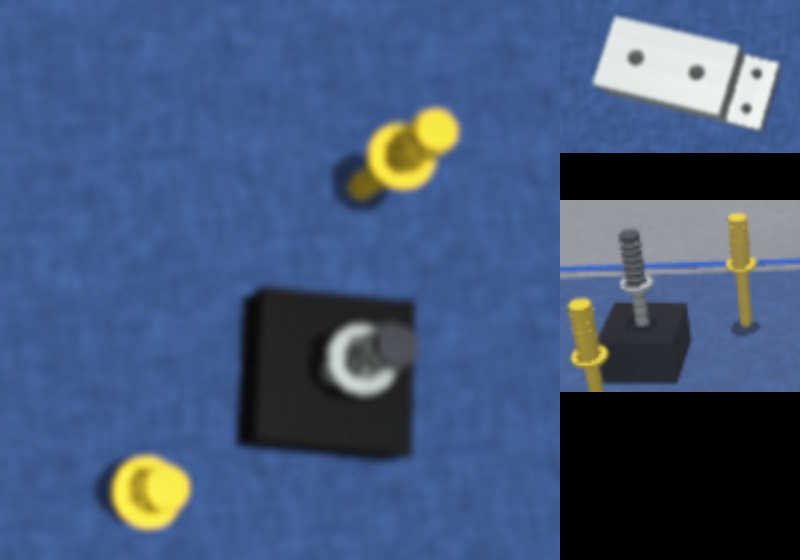

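The crop confirms it: the grey-black grip with the white flange stands in the black stand, at about (0.478,-0.227). The other two are yellow and stand free on the bench. The tool's current yaw keeps the fingers clear of both, so I'm moving over with that yaw.

Call:
{"op": "apply_moves", "data": {"deltas": [{"claw": 8.5,"travel": [2.4,1.5,0],"yaw": 0},{"claw": 8.5,"travel": [2.4,1.5,0],"yaw": 0},{"claw": 8.5,"travel": [2.4,1.5,0],"yaw": 0},{"claw": 8.5,"travel": [2.4,1.5,0],"yaw": 0},{"claw": 8.5,"travel": [2.4,1.5,0],"yaw": 0},{"claw": 8.5,"travel": [2.4,1.5,0],"yaw": 0},{"claw": 8.5,"travel": [2.4,1.5,0],"yaw": 0},{"claw": 8.5,"travel": [2.4,1.5,0],"yaw": 0},{"claw": 8.5,"travel": [2.4,1.5,0],"yaw": 0},{"claw": 8.5,"travel": [2.4,1.5,0],"yaw": 0},{"claw": 8.5,"travel": [2.4,1.5,0],"yaw": 0},{"claw": 8.5,"travel": [2.4,1.5,0],"yaw": 0},{"claw": 8.5,"travel": [2.4,1.5,0],"yaw": 0},{"claw": 8.5,"travel": [2.4,1.5,0],"yaw": 0},{"claw": 8.5,"travel": [2.4,1.5,0],"yaw": 0}]}}

```text
time: 1.45
eef_pos: [0.454, 0.253, 0.2313]
tool_rot: [0.989, -0.147, -0.0, -0.0]
contact_force: [-0.7, 0.3, -0.6]
opening: 0.0849
grasp_force: 0.0
```

Call:
{"op": "apply_moves", "data": {"deltas": [{"claw": 8.5,"travel": [0.9,2.5,0],"yaw": 0},{"claw": 8.5,"travel": [0.9,2.5,0],"yaw": 0},{"claw": 8.5,"travel": [0.9,2.5,0],"yaw": 0},{"claw": 8.5,"travel": [0.9,2.5,0],"yaw": 0},{"claw": 8.5,"travel": [0.9,2.5,0],"yaw": 0},{"claw": 8.5,"travel": [0.9,2.5,0],"yaw": 0},{"claw": 8.5,"travel": [0.9,2.5,0],"yaw": 0},{"claw": 8.5,"travel": [0.9,2.5,0],"yaw": 0},{"claw": 8.5,"travel": [0.9,2.5,0],"yaw": 0},{"claw": 8.5,"travel": [0.9,2.5,0],"yaw": 0},{"claw": 8.5,"travel": [0.9,2.5,0],"yaw": 0},{"claw": 8.5,"travel": [0.9,2.5,0],"yaw": 0},{"claw": 8.5,"travel": [0.9,2.5,0],"yaw": 0},{"claw": 8.5,"travel": [0.9,2.5,0],"yaw": 0},{"claw": 8.5,"travel": [0.9,2.5,0],"yaw": 0},{"claw": 8.5,"travel": [0.9,2.5,0],"yaw": 0},{"claw": 8.5,"travel": [0,0,0],"yaw": 0},{"claw": 8.5,"travel": [0,0,0],"yaw": 0}]}}

```text
time: 2.95
eef_pos: [0.4747, -0.1714, 0.2309]
tool_rot: [0.989, -0.148, -0.0, 0.0]
contact_force: [0.3, 0.0, -0.6]
opening: 0.085
grasp_force: 0.0
```

```bash
cat >> h.py <<'E'
from scipy.spatial.transform import Rotation as Ro
def go(x,y,z):
    s=r.sense(); return (100*Ro.from_quat(s['tool_rot']).inv().apply(np.array([x,y,z])-s['eef_pos'])).round(2)
E
python3 - <<'E'
from h import *
s=r.sense(); print(s['time'],s['eef_pos'].round(4),s['tool_rot'].round(4),s['joint_pos'].round(2))
d=get('wrist','w1.png'); T=np.linalg.inv(d['view']); print(T.round(3))
print(go(.478,-.227,.098))
E
```

```text
2.95 [ 0.4747 -0.1714  0.2309] [ 9.890e-01 -1.482e-01 -5.000e-04  1.000e-04] [ 0.05 -0.21 -0.15 -0.   -1.63  1.22]
[[-0.292  0.918  0.27   0.543]
 [-0.956 -0.28  -0.082 -0.192]
 [ 0.    -0.282  0.959  0.374]
 [ 0.     0.     0.     1.   ]]
[ 1.96  5.3  13.3 ]
```

View pics/w1.png

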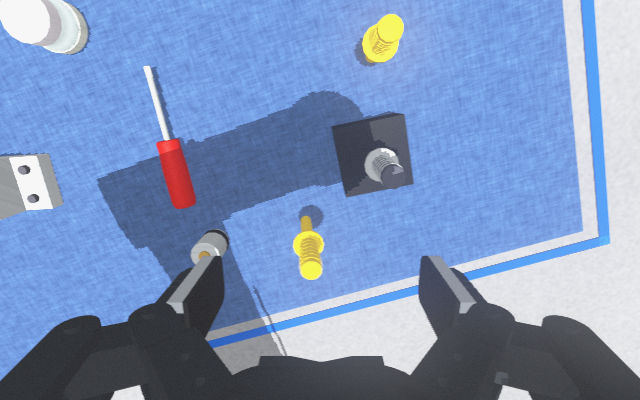

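The wrist view shows the rod in the stand, with its flange at (382,165) and grip top at (393,173). The yellow decoys are at (310,255) and (385,35). I'll measure the grip from here.

```bash
python3 - <<'E'
from h import *
d=get('wrist'); p=pts(d); 
w=np.zeros(p.shape[:2],bool); w[130:200,350:420]=1
for lo,hi in((.136,.143),(.1,.136),(.082,.092)):
    q=p[w&(p[...,2]>lo)&(p[...,2]<hi)]
    print(lo,len(q),np.median(q,0).round(4),q.min(0).round(4),q.max(0).round(4), np.array(cv2.minEnclosingCircle(q[:,:2].astype(np.float32))[0]).round(4))
print(go(.478,-.227,.098))
E
```

```text
0.136 471 [ 0.4787 -0.227   0.1395] [ 0.4693 -0.2357  0.1361] [ 0.487  -0.2184  0.1412] [ 0.4782 -0.2273]
0.1 274 [ 0.4854 -0.2231  0.1201] [ 0.4713 -0.2354  0.1004] [ 0.4875 -0.2179  0.136 ] [ 0.4782 -0.2271]
0.082 408 [ 0.4849 -0.2221  0.0896] [ 0.4644 -0.2417  0.0862] [ 0.4926 -0.2125  0.092 ] [ 0.4779 -0.2274]
[ 1.95  5.35 13.32]
```

Call:
{"op": "apply_moves", "data": {"deltas": [{"claw": 8.5,"travel": [0.5,1.34,0]},{"claw": 8.5,"travel": [0.5,1.34,0]},{"claw": 8.5,"travel": [0.5,1.34,0]},{"claw": 8.5,"travel": [0.48,1.34,0]},{"claw": 8.5,"travel": [0,0,0]},{"claw": 8.5,"travel": [0,0,2]},{"claw": 8.5,"travel": [0,0,2]},{"claw": 8.5,"travel": [0,0,2]},{"claw": 8.5,"travel": [0,0,2]},{"claw": 8.5,"travel": [0,0,2]},{"claw": 8.5,"travel": [0,0,2]},{"claw": 8.5,"travel": [0,0,1.3]},{"claw": 8.5,"travel": [0,0,0]},{"claw": 8.5,"travel": [0,0,0]},{"claw": 4,"travel": [0,0,0]},{"claw": 4,"travel": [0,0,0]},{"claw": 3,"travel": [0,0,0]},{"claw": 3,"travel": [0,0,0]},{"claw": 3,"travel": [0,0,0]}], "force": 25}}

```text
schema error: expected keys claw, travel, yaw
```

```bash
python3 - <<'E'
from h import *
print(go(.4782,-.2272,.098))
E
```

```text
[ 1.98  5.37 13.32]
```

Call:
{"op": "apply_moves", "data": {"deltas": [{"claw": 8.5,"travel": [0.5,1.34,0],"yaw": 0},{"claw": 8.5,"travel": [0.5,1.34,0],"yaw": 0},{"claw": 8.5,"travel": [0.5,1.34,0],"yaw": 0},{"claw": 8.5,"travel": [0.48,1.34,0],"yaw": 0},{"claw": 8.5,"travel": [0,0,0],"yaw": 0},{"claw": 8.5,"travel": [0,0,2],"yaw": 0},{"claw": 8.5,"travel": [0,0,2],"yaw": 0},{"claw": 8.5,"travel": [0,0,2],"yaw": 0},{"claw": 8.5,"travel": [0,0,2],"yaw": 0},{"claw": 8.5,"travel": [0,0,2],"yaw": 0},{"claw": 8.5,"travel": [0,0,2],"yaw": 0},{"claw": 8.5,"travel": [0,0,1.3],"yaw": 0},{"claw": 8.5,"travel": [0,0,0],"yaw": 0},{"claw": 8.5,"travel": [0,0,0],"yaw": 0},{"claw": 4,"travel": [0,0,0],"yaw": 0},{"claw": 4,"travel": [0,0,0],"yaw": 0},{"claw": 3,"travel": [0,0,0],"yaw": 0},{"claw": 3,"travel": [0,0,0],"yaw": 0},{"claw": 3,"travel": [0,0,0],"yaw": 0}], "force": 25}}

```text
time: 4.63
eef_pos: [0.4786, -0.2275, 0.0988]
tool_rot: [0.989, -0.147, 0.0, 0.0]
contact_force: [-0.4, -0.6, 0.1]
opening: 0.0298
grasp_force: 0.0
```

```bash
python3 - <<'E'
from h import *
print(go(.4782,-.2272,.098))
E
```

```text
[-0.04 -0.02  0.08]
```

Aligned to within 0.5 mm. Closing slowly.

Call:
{"op": "apply_moves", "data": {"deltas": [{"claw": 2.4,"travel": [0,0,0],"yaw": 0},{"claw": 2.1,"travel": [0,0,0],"yaw": 0},{"claw": 1.9,"travel": [0,0,0],"yaw": 0},{"claw": 1.8,"travel": [0,0,0],"yaw": 0},{"claw": 1.6,"travel": [0,0,0],"yaw": 0},{"claw": 1.4,"travel": [0,0,0],"yaw": 0},{"claw": 1.2,"travel": [0,0,0],"yaw": 0},{"claw": 1.0,"travel": [0,0,0],"yaw": 0},{"claw": 1.0,"travel": [0,0,0],"yaw": 0}], "force": 25}}

```text
time: 5.38
eef_pos: [0.4783, -0.2275, 0.0984]
tool_rot: [0.989, -0.147, -0.0, 0.0]
contact_force: [-0.6, -0.4, 0.2]
opening: 0.0171
grasp_force: 24.4
```

Call:
{"op": "apply_moves", "data": {"deltas": [{"claw": 1.0,"travel": [0,0,-0.3],"yaw": 0},{"claw": 1.0,"travel": [0,0,-0.6],"yaw": 0},{"claw": 1.0,"travel": [0,0,-0.8],"yaw": 0},{"claw": 1.0,"travel": [0,0,-1],"yaw": 0},{"claw": 1.0,"travel": [0,0,-1],"yaw": 0},{"claw": 1.0,"travel": [0,0,-1],"yaw": 0},{"claw": 1.0,"travel": [0,0,-1],"yaw": 0},{"claw": 1.0,"travel": [0,0,-1],"yaw": 0},{"claw": 1.0,"travel": [0,0,-1],"yaw": 0},{"claw": 1.0,"travel": [0,0,-1],"yaw": 0},{"claw": 1.0,"travel": [0,0,-0.8],"yaw": 0},{"claw": 1.0,"travel": [0,0,-0.3],"yaw": 0},{"claw": 1.0,"travel": [0,0,0],"yaw": 0}], "force": 30}}

```text
time: 6.47
eef_pos: [0.4787, -0.2275, 0.1974]
tool_rot: [0.989, -0.147, 0.001, 0.0]
contact_force: [-0.1, -0.3, -1.2]
opening: 0.0174
grasp_force: 29.3
```

```bash
python3 - <<'E'
from h import *
s=r.sense(); print(s['eef_pos'].round(4),s['contact_force'].round(2),s['opening'])
print(go(.5643,.1793,.195))
d=get('top');e=get('scene','s2.png')
a=cv2.resize(e['img'][100:280,170:310],(467,600)); b=cv2.resize(d['img'][180:320,370:480],(333,424))
im=np.zeros((600,800,3),np.uint8); im[:,:467]=a; im[:424,467:]=b; cv2.imwrite('pics/c2.png',im[...,::-1])
E
```

```text
[ 0.4787 -0.2275  0.1974] [-0.14 -0.26 -1.19] 0.017354304317427075
[ -3.63 -41.41   0.23]
```

View pics/c2.png

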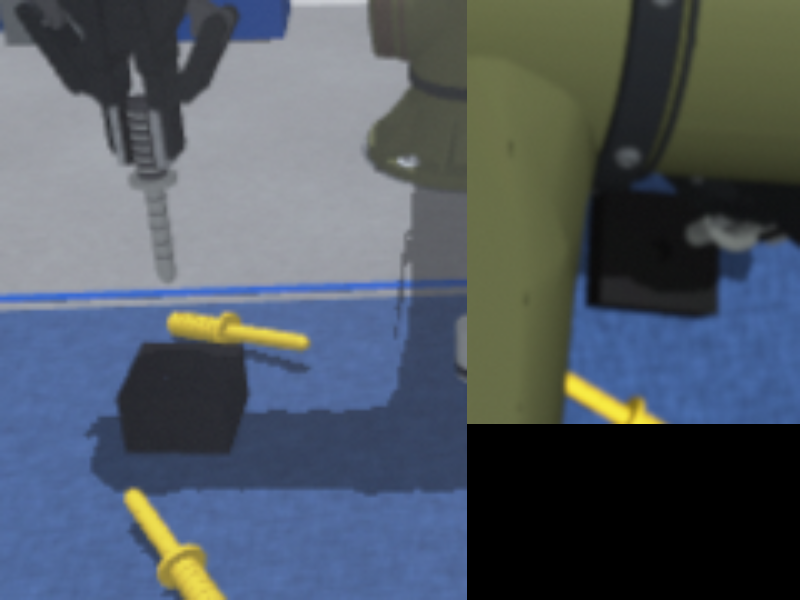

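The rod is gripped and looks about upright, with its flange near (152,178) and foot near (167,275) in the crop. Both yellow look-alikes now lie on their sides. I'll measure the rod's tilt from the scene depth.

```bash
python3 - <<'E'
from h import *
e=dict(np.load('/tmp/scene.npz')); p=pts(e); img=e['img'].astype(int)
s=r.sense()['eef_pos']
m=(abs(p[...,0]-s[0])<.03)&(abs(p[...,1]-s[1])<.03)&(p[...,2]>.100)&(p[...,2]<.180)
rows=np.where(m.any(1))[0]; L=[]
for v in rows:
    u=np.where(m[v])[0]; 
    if len(u)<9: q=p[v,u]; L.append([q[:,0].max(),q[:,1].mean(),q[:,2].mean(),u.mean(),len(u)])
L=np.array(L); print(L[::3].round(4)); L=L[1:-3]
print('x slope',np.polyfit(L[:,2],L[:,0],1),'y',np.polyfit(L[:,2],L[:,1],1), len(L))
d=get('wrist','w3.png'); 
E
```

```text
[[ 4.839e-01 -2.242e-01  1.788e-01  2.170e+02  3.000e+00]
 [ 4.857e-01 -2.260e-01  1.723e-01  2.165e+02  6.000e+00]
 [ 4.842e-01 -2.269e-01  1.655e-01  2.165e+02  6.000e+00]
 [ 4.845e-01 -2.270e-01  1.582e-01  2.170e+02  5.000e+00]
 [ 4.860e-01 -2.267e-01  1.516e-01  2.175e+02  6.000e+00]
 [ 4.854e-01 -2.277e-01  1.447e-01  2.175e+02  6.000e+00]
 [ 4.860e-01 -2.266e-01  1.375e-01  2.185e+02  6.000e+00]
 [ 4.827e-01 -2.278e-01  1.298e-01  2.185e+02  6.000e+00]
 [ 4.853e-01 -2.264e-01  1.230e-01  2.195e+02  6.000e+00]
 [ 4.817e-01 -2.279e-01  1.145e-01  2.195e+02  4.000e+00]]
x slope [-0.01582542  0.48684911] y [ 0.0009417  -0.22717749] 24
```

Upright to about 1 degree, so the rod axis coincides with the TCP. I'll move 5 cm short of the ledge bore and take a closer look with the wrist camera.

Call:
{"op": "apply_moves", "data": {"deltas": [{"claw": 1.0,"travel": [-0.1,-1.0,0],"yaw": 0},{"claw": 1.0,"travel": [-0.2,-1.8,0],"yaw": 0},{"claw": 1.0,"travel": [-0.2,-2.4,0],"yaw": 0},{"claw": 1.0,"travel": [-0.2,-2.4,0],"yaw": 0},{"claw": 1.0,"travel": [-0.2,-2.4,0],"yaw": 0},{"claw": 1.0,"travel": [-0.2,-2.4,0],"yaw": 0},{"claw": 1.0,"travel": [-0.2,-2.4,0],"yaw": 0},{"claw": 1.0,"travel": [-0.2,-2.4,0],"yaw": 0},{"claw": 1.0,"travel": [-0.2,-2.4,0],"yaw": 0},{"claw": 1.0,"travel": [-0.2,-2.4,0],"yaw": 0},{"claw": 1.0,"travel": [-0.2,-2.4,0],"yaw": 0},{"claw": 1.0,"travel": [-0.2,-2.4,0],"yaw": 0},{"claw": 1.0,"travel": [-0.2,-2.4,0],"yaw": 0},{"claw": 1.0,"travel": [-0.2,-2.4,0],"yaw": 0},{"claw": 1.0,"travel": [-0.2,-2.0,0],"yaw": 0},{"claw": 1.0,"travel": [-0.2,-1.6,0],"yaw": 0},{"claw": 1.0,"travel": [-0.2,-1.0,0],"yaw": 0},{"claw": 1.0,"travel": [0,-0.4,0],"yaw": 0},{"claw": 1.0,"travel": [0,0,0],"yaw": 0},{"claw": 1.0,"travel": [0,0,0],"yaw": 0}], "force": 30}}

```text
time: 8.28
eef_pos: [0.553, 0.1319, 0.1963]
tool_rot: [0.989, -0.147, -0.0, 0.0]
contact_force: [0.0, 0.4, -1.6]
opening: 0.0174
grasp_force: 29.4
```

```bash
python3 - <<'E'
from h import *
d=get('wrist','w4.png'); print(go(.5643,.1793,.195))
for X in((.5643,.1793,.05),(.5764,.2318,.05)):
    c=d['view']@np.array([*X,1]); print(d['cx']-d['fx']*c[0]/c[2], d['cy']+d['fy']*c[1]/c[2])
E
```

```text
[-0.31 -4.89  0.14]
266.2727409640001 188.74142910567429
206.75485959411537 192.6620522645521
```

View pics/w4.png

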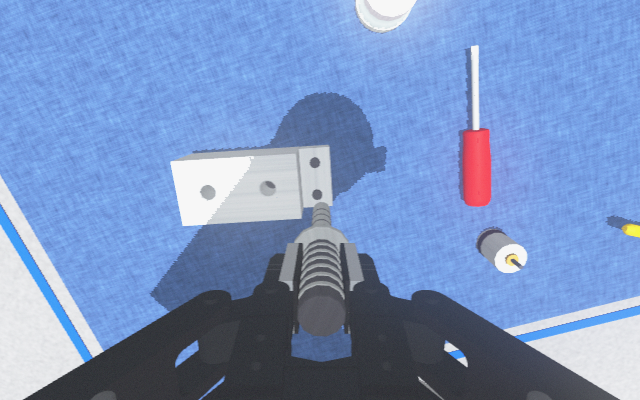

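The wrist view shows the ledge bore at (268,188), the plain bore at (208,192), and the rod foot near (321,208). I'll segment the mouths by depth and cast them onto the top plane.

```bash
python3 - <<'E'
from h import *
d=get('wrist'); p=pts(d)
top=p[165:215,225:250,2]; print('top z',np.median(top))
for u0,v0 in((268,188),(208,192)):
    w=p[v0-14:v0+15,u0-14:u0+15,2]; m=w<np.median(top)-.004
    v,u=np.nonzero(m); q=np.array([ray(d,a+u0-14,b+v0-14,np.median(top)) for a,b in zip(u,v)])
    print(len(q),q.mean(0).round(4),q.min(0).round(4),q.max(0).round(4), 'zmin',w.min().round(4))
# foot of rod
m=np.zeros(p.shape[:2],bool); m[198:226,305:338]=1
s=r.sense()['eef_pos']; m&=(abs(p[...,2]-.12)<.02)
v,u=np.nonzero(m); q=p[m]; print('foot',len(q),s.round(4),np.median(q,0).round(4),q.min(0).round(4),q.max(0).round(4))
print(go(.5643,.1793,.195))
E
```

```text
top z 0.05066133007139623
166 [0.5651 0.1781 0.0507] [0.5587 0.1715 0.0507] [0.5715 0.1847 0.0507] zmin 0.0192
158 [0.5772 0.2303 0.0507] [0.5706 0.2242 0.0507] [0.5839 0.2363 0.0507] zmin 0.0157
foot 171 [0.5531 0.1315 0.1965] [0.5577 0.1297 0.1304] [0.5504 0.1256 0.1183] [0.5588 0.1368 0.1399]
[-0.32 -4.89  0.15]
```

Call:
{"op": "apply_moves", "data": {"deltas": [{"claw": 1.0,"travel": [-0.04,-0.8,0],"yaw": 0},{"claw": 1.0,"travel": [-0.05,-1.2,0],"yaw": 0},{"claw": 1.0,"travel": [-0.05,-1.2,0],"yaw": 0},{"claw": 1.0,"travel": [-0.05,-1.0,0],"yaw": 0},{"claw": 1.0,"travel": [-0.05,-0.63,0],"yaw": 0},{"claw": 1.0,"travel": [0,0,0.6],"yaw": 0},{"claw": 1.0,"travel": [0,0,1],"yaw": 0},{"claw": 1.0,"travel": [0,0,1],"yaw": 0},{"claw": 1.0,"travel": [0,0,1],"yaw": 0},{"claw": 1.0,"travel": [0,0,1],"yaw": 0},{"claw": 1.0,"travel": [0,0,0.8],"yaw": 0},{"claw": 1.0,"travel": [0,0,0.3],"yaw": 0},{"claw": 1.0,"travel": [0,0,0],"yaw": 0},{"claw": 1.0,"travel": [0,0,0],"yaw": 0},{"claw": 1.0,"travel": [0,0,0],"yaw": 0}], "force": 30}}

```text
time: 9.63
eef_pos: [0.5652, 0.1793, 0.1401]
tool_rot: [0.989, -0.147, 0.001, -0.0]
contact_force: [-0.4, -0.6, -0.8]
opening: 0.0173
grasp_force: 29.4
```

```bash
python3 - <<'E'
from h import *
d=get('wrist','w5.png'); print(go(.5649,.1784,.139),r.sense()['contact_force'])
p=pts(d); cv2.imwrite('pics/c5.png',cv2.resize(d['img'][120:260,220:420],(800,560))[...,::-1])
E
```

```text
[0.   0.11 0.12] [ 0.4679499   0.23389362 -1.35131853]
```

View pics/c5.png

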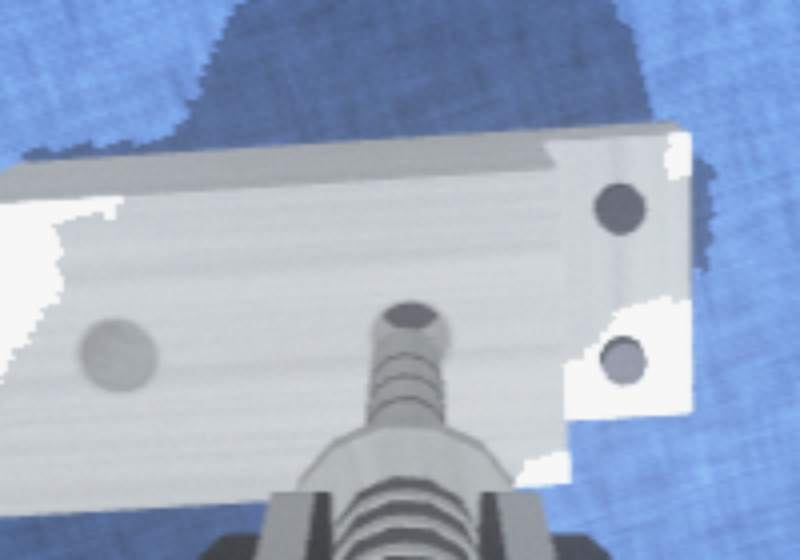

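The foot is over the mouth: mouth centre at column 411, shank at 405 in the crop, so about 0.9 mm off along tool +y. That agrees with the computed 1 mm. I'll correct it and go in gently.

Call:
{"op": "apply_moves", "data": {"deltas": [{"claw": 1.0,"travel": [0,0.09,0],"yaw": 0},{"claw": 1.0,"travel": [0,0,0.2],"yaw": 0},{"claw": 1.0,"travel": [0,0,0.2],"yaw": 0},{"claw": 1.0,"travel": [0,0,0.2],"yaw": 0},{"claw": 1.0,"travel": [0,0,0.2],"yaw": 0},{"claw": 1.0,"travel": [0,0,0.2],"yaw": 0},{"claw": 1.0,"travel": [0,0,0.2],"yaw": 0},{"claw": 1.0,"travel": [0,0,0.2],"yaw": 0},{"claw": 1.0,"travel": [0,0,0],"yaw": 0},{"claw": 1.0,"travel": [0,0,0],"yaw": 0}], "force": 30}}

```text
time: 10.52
eef_pos: [0.5645, 0.1784, 0.1251]
tool_rot: [0.989, -0.147, -0.0, 0.0]
contact_force: [-0.2, 0.8, -1.9]
opening: 0.0174
grasp_force: 29.4
```

Call:
{"op": "apply_moves", "data": {"deltas": [{"claw": 1.0,"travel": [0,0,0.2],"yaw": 0},{"claw": 1.0,"travel": [0,0,0.2],"yaw": 0},{"claw": 1.0,"travel": [0,0,0.2],"yaw": 0},{"claw": 1.0,"travel": [0,0,0.2],"yaw": 0},{"claw": 1.0,"travel": [0,0,0.2],"yaw": 0},{"claw": 1.0,"travel": [0,0,0.2],"yaw": 0},{"claw": 1.0,"travel": [0,0,0.2],"yaw": 0},{"claw": 1.0,"travel": [0,0,0.2],"yaw": 0},{"claw": 1.0,"travel": [0,0,0.2],"yaw": 0},{"claw": 1.0,"travel": [0,0,0],"yaw": 0},{"claw": 1.0,"travel": [0,0,0],"yaw": 0}], "force": 30}}

```text
time: 11.43
eef_pos: [0.5645, 0.1784, 0.1072]
tool_rot: [0.989, -0.147, -0.0, 0.0]
contact_force: [1.1, -0.1, -2.3]
opening: 0.0174
grasp_force: 29.4
```

Call:
{"op": "apply_moves", "data": {"deltas": [{"claw": 1.0,"travel": [0,0,0.05],"yaw": 0},{"claw": 1.0,"travel": [0,0,0.05],"yaw": 0},{"claw": 1.0,"travel": [0,0,0.05],"yaw": 0},{"claw": 1.0,"travel": [0,0,0.05],"yaw": 0},{"claw": 1.0,"travel": [0,0,0.05],"yaw": 0},{"claw": 1.0,"travel": [0,0,0.05],"yaw": 0},{"claw": 1.0,"travel": [0,0,0.05],"yaw": 0},{"claw": 1.0,"travel": [0,0,0],"yaw": 0}], "force": 30}}

```text
time: 12.1
eef_pos: [0.5645, 0.1784, 0.1036]
tool_rot: [0.989, -0.147, -0.0, 0.0]
contact_force: [0.7, 0.1, -1.7]
opening: 0.0175
grasp_force: 29.4
```

Call:
{"op": "apply_moves", "data": {"deltas": [{"claw": 1.0,"travel": [0,0,0.04],"yaw": 0},{"claw": 1.0,"travel": [0,0,0.04],"yaw": 0},{"claw": 1.0,"travel": [0,0,0],"yaw": 0}], "force": 30}}

```text
time: 12.35
eef_pos: [0.5647, 0.1784, 0.1034]
tool_rot: [0.989, -0.147, 0.0, 0.0]
contact_force: [-1.0, -0.3, 0.2]
opening: 0.0172
grasp_force: 29.5
```

Call:
{"op": "apply_moves", "data": {"deltas": [{"claw": 1.0,"travel": [0,0,0.03],"yaw": 0},{"claw": 1.0,"travel": [0,0,0.03],"yaw": 0},{"claw": 1.0,"travel": [0,0,0],"yaw": 0}], "force": 30}}

```text
time: 12.6
eef_pos: [0.5649, 0.1784, 0.1033]
tool_rot: [0.989, -0.147, 0.001, -0.0]
contact_force: [-1.3, 0.1, 4.0]
opening: 0.0174
grasp_force: 29.9
```

Bottomed at TCP z 0.1033 with about 6 N, so the foot is at 0.020. This is the 30 mm bore and the plain bore is the deeper one. Holding briefly, then lifting out and shifting 54 mm along the block.

Call:
{"op": "apply_moves", "data": {"deltas": [{"claw": 1.0,"travel": [0,0,0],"yaw": 0},{"claw": 1.0,"travel": [0,0,0],"yaw": 0},{"claw": 1.0,"travel": [0,0,0],"yaw": 0},{"claw": 1.0,"travel": [0,0,-0.2],"yaw": 0},{"claw": 1.0,"travel": [0,0,-0.4],"yaw": 0},{"claw": 1.0,"travel": [0,0,-0.6],"yaw": 0},{"claw": 1.0,"travel": [0,0,-0.6],"yaw": 0},{"claw": 1.0,"travel": [0,0,-0.6],"yaw": 0},{"claw": 1.0,"travel": [0,0,-0.6],"yaw": 0},{"claw": 1.0,"travel": [0,0,-0.6],"yaw": 0},{"claw": 1.0,"travel": [0,0,-0.4],"yaw": 0},{"claw": 1.0,"travel": [0,0,0],"yaw": 0},{"claw": 1.0,"travel": [-0.06,-0.9,0],"yaw": 0},{"claw": 1.0,"travel": [-0.08,-1.2,0],"yaw": 0},{"claw": 1.0,"travel": [-0.08,-1.3,0],"yaw": 0},{"claw": 1.0,"travel": [-0.08,-1.2,0],"yaw": 0},{"claw": 1.0,"travel": [-0.06,-0.79,0],"yaw": 0},{"claw": 1.0,"travel": [0,0,0],"yaw": 0},{"claw": 1.0,"travel": [0,0,0],"yaw": 0},{"claw": 1.0,"travel": [0,0,0],"yaw": 0}], "force": 30}}

```text
time: 14.27
eef_pos: [0.5767, 0.231, 0.1422]
tool_rot: [0.989, -0.147, -0.0, 0.0]
contact_force: [0.3, -0.1, -1.5]
opening: 0.0174
grasp_force: 29.4
```

```bash
python3 - <<'E'
from h import *
d=get('wrist'); print(go(.5770,.2309,.14),r.sense()['contact_force'])
cv2.imwrite('pics/c6.png',cv2.resize(d['img'][120:260,220:420],(800,560))[...,::-1])
E
```

```text
[ 0.02 -0.02  0.24] [-0.3335644  -0.02052201 -1.29041281]
```

View pics/c6.png

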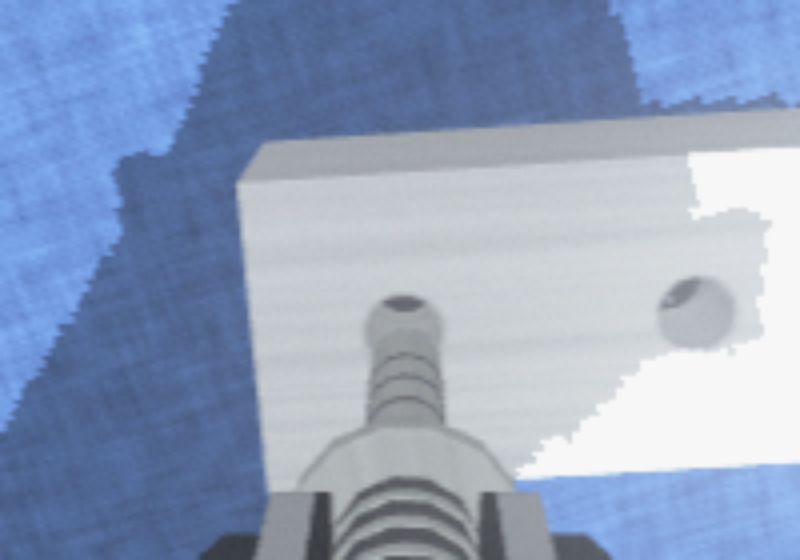

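The mouth centre is at column 403 and the shank at 405, so the rod is aligned over the plain bore. Lowering.

Call:
{"op": "apply_moves", "data": {"deltas": [{"claw": 1.0,"travel": [0,0,0.2],"yaw": 0},{"claw": 1.0,"travel": [0,0,0.2],"yaw": 0},{"claw": 1.0,"travel": [0,0,0.2],"yaw": 0},{"claw": 1.0,"travel": [0,0,0.2],"yaw": 0},{"claw": 1.0,"travel": [0,0,0.2],"yaw": 0},{"claw": 1.0,"travel": [0,0,0.2],"yaw": 0},{"claw": 1.0,"travel": [0,0,0.2],"yaw": 0},{"claw": 1.0,"travel": [0,0,0.2],"yaw": 0},{"claw": 1.0,"travel": [0,0,0],"yaw": 0},{"claw": 1.0,"travel": [0,0,0],"yaw": 0}], "force": 30}}

```text
time: 15.15
eef_pos: [0.5768, 0.231, 0.1262]
tool_rot: [0.989, -0.147, -0.0, 0.0]
contact_force: [0.3, -0.7, -1.1]
opening: 0.0174
grasp_force: 29.4
```

Call:
{"op": "apply_moves", "data": {"deltas": [{"claw": 1.0,"travel": [0,0,0.2],"yaw": 0},{"claw": 1.0,"travel": [0,0,0.2],"yaw": 0},{"claw": 1.0,"travel": [0,0,0.2],"yaw": 0},{"claw": 1.0,"travel": [0,0,0.2],"yaw": 0},{"claw": 1.0,"travel": [0,0,0.2],"yaw": 0},{"claw": 1.0,"travel": [0,0,0.2],"yaw": 0},{"claw": 1.0,"travel": [0,0,0.2],"yaw": 0},{"claw": 1.0,"travel": [0,0,0.2],"yaw": 0},{"claw": 1.0,"travel": [0,0,0.2],"yaw": 0},{"claw": 1.0,"travel": [0,0,0.2],"yaw": 0},{"claw": 1.0,"travel": [0,0,0.2],"yaw": 0},{"claw": 1.0,"travel": [0,0,0.06],"yaw": 0},{"claw": 1.0,"travel": [0,0,0.06],"yaw": 0},{"claw": 1.0,"travel": [0,0,0.06],"yaw": 0},{"claw": 1.0,"travel": [0,0,0],"yaw": 0}], "force": 30}}

```text
time: 16.4
eef_pos: [0.5768, 0.2311, 0.1026]
tool_rot: [0.989, -0.147, 0.0, 0.0]
contact_force: [-0.2, 0.1, -1.6]
opening: 0.0175
grasp_force: 29.4
```

Call:
{"op": "apply_moves", "data": {"deltas": [{"claw": 1.0,"travel": [0,0,0.1],"yaw": 0},{"claw": 1.0,"travel": [0,0,0.1],"yaw": 0},{"claw": 1.0,"travel": [0,0,0.1],"yaw": 0},{"claw": 1.0,"travel": [0,0,0.1],"yaw": 0},{"claw": 1.0,"travel": [0,0,0.1],"yaw": 0},{"claw": 1.0,"travel": [0,0,0.1],"yaw": 0},{"claw": 1.0,"travel": [0,0,0.1],"yaw": 0},{"claw": 1.0,"travel": [0,0,0],"yaw": 0}], "force": 30}}

```text
time: 17.07
eef_pos: [0.5767, 0.231, 0.0953]
tool_rot: [0.989, -0.147, -0.0, 0.0]
contact_force: [0.1, 0.2, -2.1]
opening: 0.0175
grasp_force: 29.4
```

It has passed the 30 mm depth freely. Feeling for the floor.

Call:
{"op": "apply_moves", "data": {"deltas": [{"claw": 1.0,"travel": [0,0,0.05],"yaw": 0},{"claw": 1.0,"travel": [0,0,0.05],"yaw": 0},{"claw": 1.0,"travel": [0,0,0.05],"yaw": 0},{"claw": 1.0,"travel": [0,0,0.04],"yaw": 0},{"claw": 1.0,"travel": [0,0,0.03],"yaw": 0},{"claw": 1.0,"travel": [0,0,0],"yaw": 0},{"claw": 1.0,"travel": [0,0,0],"yaw": 0}], "force": 30}}

```text
time: 17.65
eef_pos: [0.5768, 0.231, 0.0935]
tool_rot: [0.989, -0.147, 0.0, 0.0]
contact_force: [-0.9, -0.1, -1.4]
opening: 0.0173
grasp_force: 29.5
```

Call:
{"op": "apply_moves", "data": {"deltas": [{"claw": 1.0,"travel": [0,0,0.03],"yaw": 0},{"claw": 1.0,"travel": [0,0,0.03],"yaw": 0},{"claw": 1.0,"travel": [0,0,0.02],"yaw": 0},{"claw": 1.0,"travel": [0,0,0],"yaw": 0},{"claw": 1.0,"travel": [0,0,0],"yaw": 0},{"claw": 1.0,"travel": [0,0,0],"yaw": 0}], "force": 30}}

```text
time: 18.15
eef_pos: [0.5771, 0.2311, 0.0933]
tool_rot: [0.989, -0.147, 0.0, -0.0]
contact_force: [-0.5, 0.1, 5.0]
opening: 0.0175
grasp_force: 30.0
```

Bottomed at z 0.0933 with about 6.5 N, so this is the 40 mm bore. Releasing and backing off upward.

Call:
{"op": "apply_moves", "data": {"deltas": [{"claw": 1.0,"travel": [0,0,-0.03],"yaw": 0},{"claw": 1.9,"travel": [0,0,0],"yaw": 0},{"claw": 2.2,"travel": [0,0,0],"yaw": 0},{"claw": 2.8,"travel": [0,0,0],"yaw": 0},{"claw": 3.6,"travel": [0,0,0],"yaw": 0},{"claw": 4.5,"travel": [0,0,0],"yaw": 0},{"claw": 5,"travel": [0,0,0],"yaw": 0},{"claw": 5,"travel": [0,0,0],"yaw": 0},{"claw": 5,"travel": [0,0,-0.5],"yaw": 0},{"claw": 5,"travel": [0,0,-1],"yaw": 0},{"claw": 5,"travel": [0,0,-1.5],"yaw": 0},{"claw": 5,"travel": [0,0,-1.5],"yaw": 0},{"claw": 5,"travel": [0,0,-1.5],"yaw": 0},{"claw": 5,"travel": [0,0,-1.5],"yaw": 0},{"claw": 5,"travel": [0,0,-1.5],"yaw": 0},{"claw": 5,"travel": [0,0,-1],"yaw": 0},{"claw": 5,"travel": [0,0,0],"yaw": 0},{"claw": 5,"travel": [0,0,0],"yaw": 0}]}}

```text
time: 19.65
eef_pos: [0.577, 0.2313, 0.1936]
tool_rot: [0.989, -0.147, 0.0, -0.001]
contact_force: [-0.6, -0.1, -1.2]
opening: 0.0502
grasp_force: 0.0
```

```bash
python3 - <<'E'
from h import *
e=get('scene'); cv2.imwrite('pics/c7.png',cv2.resize(e['img'][140:290,180:480],(800,400))[...,::-1]); print(r.sense()['contact_force'])
p=pts(e); m=(abs(p[...,0]-.577)<.03)&(abs(p[...,1]-.231)<.03)&(p[...,2]>.085)&(p[...,2]<.145); q=p[m]; print(q.max(0),q.min(0),np.polyfit(q[:,2],q[:,1],1),np.polyfit(q[:,2],q[:,0],1))
E
```

```text
[-0.25116631  0.16430488 -0.78894431]
[0.58908293 0.24053552 0.13512357] [0.56742692 0.22069602 0.08505685] [0.0449234  0.22335891] [-0.09363581  0.59063991]
```

View pics/c7.png

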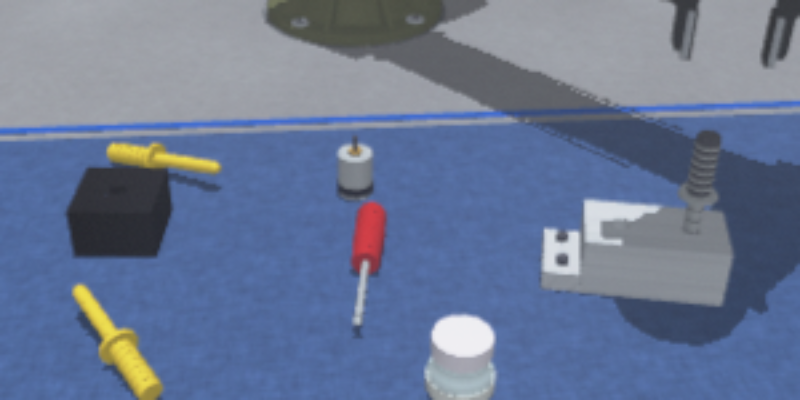

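The rod stands upright and free in the plain bore at (700,180), top at z 0.135, with the gripper well above it. The motor, jar and screwdriver look undisturbed.

```bash
python3 -c "
from plant import r
print(r.close_job())"
```

```text
the job is handed in; nothing more can be done
None
```

I gauged both bores, the ledge one first (30 mm) and then the plain one (40 mm, about 6.5 N), left the rod standing released in the deeper plain bore, and handed the job in; the one flaw is that both yellow look-alikes were found lying on their sides after the pick-up, probably knocked over by the gripper.

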